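# Turn the drained sample pot upright onto the balance

### The job

The square white pot has been left upside down to drain on the black rubber mat. Turn it the right way up (mouth upward) and stand it on its base in the middle of the balance's steel weighing pan. Set it down gently, without dropping it, and never press hard on the balance; leave the tube rack, bottle and beaker where they stand.

Things in the scene. Friction and masses are not known exactly. Their poses are not given: they have to be found in the camera images.
- pot: White plastic open pot of square section, 60 x 60 mm outside, 85 mm tall, walls 4 mm, base 5 mm, about 120 g. Origin: centre of the mouth (rim plane). Its z axis runs from mouth to closed base: it points up while the pot is upside down (as at the start), down when the right way up. x and y are square to its flat sides. It lies stably on a side, without rolling.
- pot_middle (a point): The middle of the pot, on its axis 42.5 mm from the rim and 42.5 mm from the outside of its base.
- mat: Fixed black rubber draining mat, 200 x 200 x 6 mm, lying on the bench; origin at the centre of its underside.
- balance: Fixed laboratory balance: low white housing 240 x 190 mm, top 44 mm above the bench, with a display at its near (-x) end and a square steel weighing pan. Origin on the bench, under the centre of the pan; the housing runs from x = -150 to +90 mm and y = -95 to +95 mm in its frame.
- pan (a point): Centre of the top face of the weighing pan, 60 mm above the bench. The pan is a flat steel square of 160 x 160 mm, without a rim, square to the balance; it is the highest part of the balance and does not give.
- rack: Bystander: loose orange tube rack, 65 x 160 mm, 112 mm high, with four red-capped tubes; origin at the centre of its underside.
- bottle: Bystander: loose white capped bottle, 68 mm diameter, 130 mm high; origin at the centre of its underside.
- beaker: Bystander: loose round glass beaker, 80 mm diameter, 100 mm high, standing mouth-up on the bench; origin at the centre of its underside.
Things that resemble listed ones, but are neither listed nor needed, are in the scene too. Leave any blue or red look-alike of the pot alone.

How it is judged:
At the end, for the whole second after the job is handed in: The pot stands mouth-up on its base (within about 6 degrees of upright) on the weighing pan, its middle within 45 mm of the pan's centre measured level and 42.5 mm (+-4.5 mm) above the pan, released and at rest (angle between pot's own z axis and vertical above 3.04 rad and horizontal distance between pot_middle and pan below 0.045 m and z of pot_middle in the frame of pan between 0.038 and 0.047 m and linear speed of pot below 0.02 m/s and angular speed of pot below 0.2 rad/s); the robot touches nothing.
It fails at once if the balance is pressed or struck with more than 30 N (contact force between balance and anything else above 30 N).
It fails at once if the pot is dropped onto the balance: over it, out of the fingers, the pot moves faster than 0.6 m/s (a fall of some 20 mm) (horizontal distance between pot_middle and pan below 0.12 m and contact force between pot and the fingers below 0.1 N and linear speed of pot above 0.6 m/s).
It fails at once if the rack is moved more than 30 mm or tipped over (distance of rack from where it was at the start of the episode above 0.03 m or angle between rack's own z axis and vertical above 0.5 rad).
It fails at once if the bottle is moved more than 30 mm or tipped over (distance of bottle from where it was at the start of the episode above 0.03 m or angle between bottle's own z axis and vertical above 0.5 rad).
It fails at once if the beaker is moved more than 30 mm or tipped over (distance of beaker from where it was at the start of the episode above 0.03 m or angle between beaker's own z axis and vertical above 0.5 rad).
It also fails if it takes over 69 s, if anything falls off the work surface, if the arm or the gripper's body presses on something with over 40 N, if the wrist force passes 120 N, or if a joint passes its speed limit or range.

### The arm

A 7-joint arm with a two-finger parallel gripper is mounted at the origin on the work surface. World frame = base frame: x ahead of the robot, y to its left, z up, the work surface at z = 0. Lengths are in m, angles in rad, forces in N, time in s.
With the tool pointing down it reaches from about 0.425 to 0.875 m from the base axis. Payload 4.7 kg.
Tool frame: the origin (TCP) lies at the very end of the fingers, on their centre line; the grasp point (between the pads) lies behind it (ctrl.tcp_to_grasp is the y of the grasp point in the tool frame, in m); y points along the fingers, x is the direction in which the jaws open and shut, and the axes are right-handed (so a half turn about y gives the same grasp; the last joint's range is limited). The gripper opens to 87 mm and grips with 3 to 60 N. Pads are 19 mm wide; open, the fingers measure 117 mm over their backs; the gripper's body (75 mm by 190 mm) begins 51 mm behind the grasp point.
Start: joints at [1.163, 0.321, -0.07, 1.45, 0.023, 1.371, -0.057], TCP at [0.266, -0.593, 0.223] pointing down, gripper open.
Joint ranges: [-2.86, 2.86], [-0.3, 2.09], [-1.38, 1.24], [0.06, 2.45], [-1.56, 4.7], [0.09, 2.05], [-2.69, 2.69]. Speed limits (rad/s): [2.57, 2.57, 3.14, 3.14, 3.14, 3.14, 3.14].

### API

Orientations are given as a rotation vector (axis times angle).
In Python, from bench import ctrl, get_image, workorder gives the robot as it stands.
- The arm moves only by the tool drive_tool, never from a script. Its argument "increments" is text: rows parted by semicolons, each of 5 numbers parted by spaces: the shift along the tool's x, y, z in mm, then the turn about the tool's y in degrees, then the closure in counts, from 0 (fully open) to 255 (shut). In form: tx ty tz yaw fingers; .... A call has 1 to 20 rows; each row shifts and turns the commanded pose from where the row before left it, along the tool's axes as they then stand; what a row does not reach is not made up. A row lasts 1/8 s, in which the tool goes at most 62.5 mm and 10.7 degrees, less where a joint would pass 70% of its speed; a pose out of reach is approached as far as the arm can. A call is refused whole if a number of a shift passes 62.5 or a number of a turn 10.7, either way. A call with a gripper value outside its range is refused whole. The fingers move at their own pace and stop on an object; "squeeze" is the grip in N (left out, the last holds). Time passes only in rows, so rows that do not move let the fingers close. It gives the time, the measured TCP pose, the force and the opening at its end, in the units of the state.
- ctrl.get_state(): the state, without advancing time (a new reading comes with each control period).
- get_image(name): name is "scene" or "top"; returns a dict with "img" (400x640x3 uint8, red, green, blue), "mtx" (3x3 intrinsics, pixels), "camera_from_world" (4x4, takes a point from world to camera coordinates). Camera axes: x right, y up, looking along -z (the intrinsics and any distortion apply to the point x, -y, -z); pixel columns grow to the right and rows downward; lengths in m; the calibration is good to about 2 mm. A picture is of the moment at which its call begins. There is no depth.
- workorder.close_job(): hands the job in, once; it reports no verdict.
The state is a dict: "time": time; "joint_positions": joint angles; "qd": joint speeds; "joint_torque": joint torques, N m; "position": TCP position; "tool_rot": TCP orientation; "ft_force": force on the tool from outside, world axes, zero at the start; "torque": the same for the moment, N m; "grip_width": opening from 0.0 (shut) to 1.0 (fully open).
Only numpy, scipy, OpenCV 4.12 (cv2) and the standard library are available. Lean on these libraries where they do the work, as an engineer would, in place of code of your own. Each camera call takes 0.05 s, during which the arm holds its last target.

## Working session

There is one attempt and no reset: what is moved stays moved. The work goes in short steps, Python scripts to look and compute and a tool call to move; the robot and the scene stay as the last step left them, time stands still between calls to the robot, and variables do not carry over. Pictures are saved under pics/ and viewed, and the job is handed in when it is done.

Besides the shell and the picture viewer there is one more tool, called after ">>>" in YAML: its name, and indented under it one key for each argument. drive_tool: Moves the arm, as the interface text tells. Its arguments: {"type":"object","properties":{"increments":{"type":"string"},"squeeze":{"type":"number"}},"required":["increments"]}

```bash
ls; mkdir -p pics
python3 - <<'E'
from bench import ctrl,get_image,workorder
import cv2,numpy as np
s=ctrl.get_state(); print(s); print(ctrl.tcp_to_grasp)
for n in("scene","top"):
    d=get_image(n); cv2.imwrite(f"pics/{n}0.png",d["img"][:,:,::-1]); print(n,d["mtx"],d["camera_from_world"])
    np.savez(f"pics/{n}.npz",m=d["mtx"],c=d["camera_from_world"])
    print(d.keys())
E
```

```text
pics
{'time': 0.0, 'joint_positions': array([ 1.16307865,  0.32184949, -0.07008511,  1.4516981 ,  0.02259929,
        1.37077274, -0.05690762]), 'qd': array([ 1.21015403e-05, -1.21026929e-03, -1.96954316e-03, -1.09546741e-03,
       -3.78431274e-04, -7.99080744e-04, -1.19696025e-03]), 'joint_torque': array([-4.88238254e-05, -4.91290891e+01, -4.04072385e-01, -3.12536001e+01,
       -6.38788892e-02,  4.36902547e-02,  1.64138864e-04]), 'position': array([ 0.26584926, -0.5925366 ,  0.22143271]), 'tool_rot': array([-1.37873788,  0.8943593 , -0.89159876]), 'ft_force': array([-0.63222348,  0.23505278,  0.18468218]), 'torque': array([ 0.0379585 , -0.01769153, -0.02094415]), 'grip_width': 0.9980886617159479}
-0.0187
scene [[381.3499109    0.         321.44301017]
 [  0.         381.3499109  201.66695961]
 [  0.           0.           1.        ]] [[ 0.46661202  0.88445249  0.00412499 -0.24784178]
 [-0.70190224  0.36745792  0.6101704   0.32936974]
 [ 0.53815098 -0.28760818  0.79225947 -1.48428409]
 [ 0.          0.          0.          1.        ]]
dict_keys(['img', 'mtx', 'camera_from_world'])
top [[379.45291079   0.         319.34141906]
 [  0.         379.45291079 200.21287843]
 [  0.           0.           1.        ]] [[-0.03008982 -0.99952902  0.00602768  0.00455517]
 [ 0.98100312 -0.02837483  0.19190557 -0.55236201]
 [-0.19164415  0.01168758  0.98139488 -1.03756029]
 [ 0.          0.          0.          1.        ]]
dict_keys(['img', 'mtx', 'camera_from_world'])
```

View pics/scene0.png

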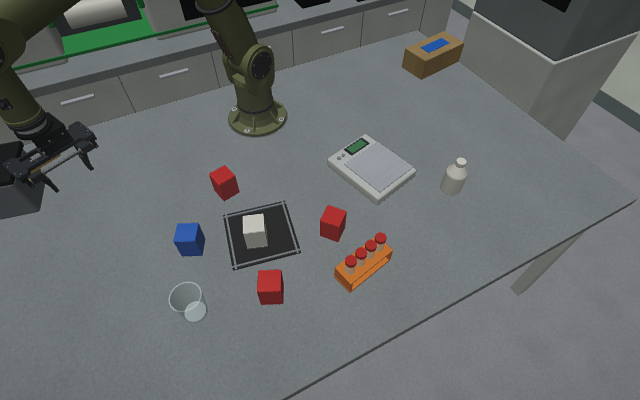

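View pics/top0.png

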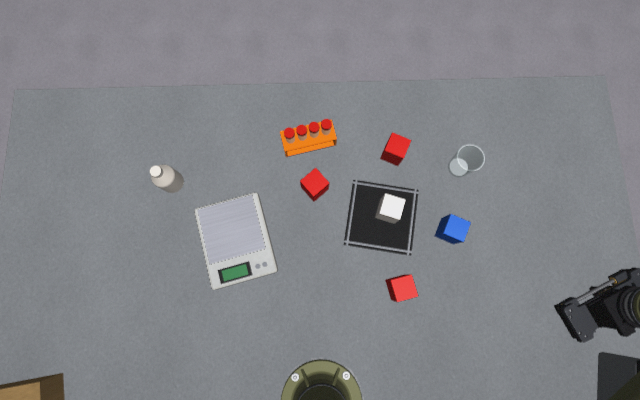

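The scene image shows the white pot at about (255,231) on the mat. The balance is at (371,167), the rack at (363,262), the bottle at (454,178) and the beaker at (187,300). In the top view the pot is at (391,208) and the pan at (233,235). Next I'll zoom in for corners.

Run:
```python
import cv2,numpy as np
for n,(x,y,w,h) in dict(scene=(215,190,95,85),top=(335,170,100,90)).items():
    i=cv2.imread(f"pics/{n}0.png")[y:y+h,x:x+w]
    cv2.imwrite(f"pics/{n}0_pot.png",cv2.resize(i,None,fx=6,fy=6,interpolation=cv2.INTER_CUBIC))
n,(x,y,w,h)="top",(180,180,110,120)
i=cv2.imread(f"pics/{n}0.png")[y:y+h,x:x+w]
cv2.imwrite(f"pics/{n}0_bal.png",cv2.resize(i,None,fx=5,fy=5,interpolation=cv2.INTER_CUBIC))
```

```text
(no output)
```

View pics/scene0_pot.png

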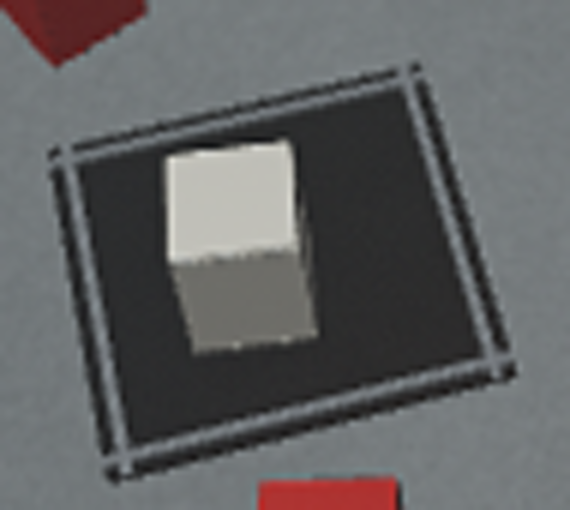

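View pics/top0_pot.png

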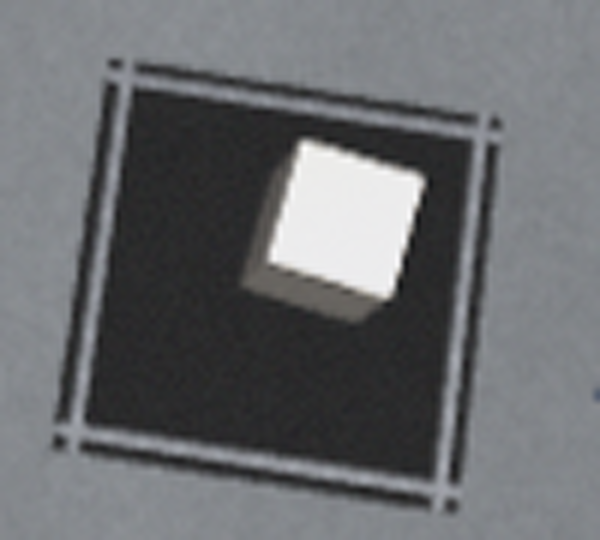

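View pics/top0_bal.png

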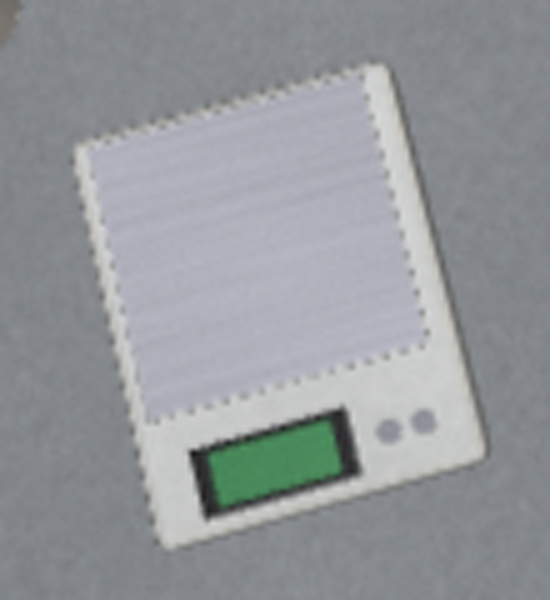

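```bash
cat > h.py <<'E'
import numpy as np,cv2
from scipy.spatial.transform import Rotation as R
from scipy.optimize import least_squares
def cam(n):
    d=np.load(f"pics/{n}.npz"); return d["m"],d["c"]
def proj(n,P):
    m,c=cam(n); P=np.atleast_2d(P); q=P@c[:3,:3].T+c[:3,3]; q=q*[1,-1,-1]; u=q@m.T; return u[:,:2]/u[:,2:]
def ray(n,px,z):
    m,c=cam(n); px=np.atleast_2d(px).astype(float)
    d=np.c_[px,np.ones(len(px))]@np.linalg.inv(m).T*[1,-1,-1]
    d=d@c[:3,:3]; o=-c[:3,:3].T@c[:3,3]
    return o+d*((z-o[2])/d[:,2])[:,None]
def crop(p,s,o): return (np.array(p,float)+.5)/s-.5+np.array(o)
def sq(P): 
    c=P.mean(0); e=np.diff(np.r_[P,P[:1]],axis=0)[:,:2]; L=np.linalg.norm(e,axis=1)
    a=np.degrees(np.arctan2(e[:,1],e[:,0])); return c.round(4),L.round(4),a.round(1)
E
python3 - <<'E'
from h import *
from bench import ctrl
tp=crop([(300,140),(426,177),(390,298),(266,262)],6,(335,170))
sp=crop([(167,156),(291,141),(297,246),(172,263)],6,(215,190))
sb=crop([(193,354),(317,336)],6,(215,190))
print("pot top",sq(ray("top",tp,.091))); print("pot sc",sq(ray("scene",sp,.091))); print(ray("scene",sb,.006))
print(sq(ray("top",crop([(112,62),(497,120),(452,508),(60,445)],6,(335,170)),.006)))
pb=crop([(88,148),(368,72),(428,345),(150,420)],5,(180,180))
print("pan",sq(ray("top",pb,.06)),ray("top",pb,.06).round(3))
for nm,px,z in [("rack",[(284,155),(337,147),(281,133),(334,122)],.05),("bottle",[(156,172)],.13),("beaker",[(470,158)],.1),("red1",[(397,148)],.05),("red2",[(315,184)],.05),("red3",[(402,288)],.05),("blue",[(453,228)],.05)]:
    print(nm,ray("top",px,z).round(3).tolist())
s=ctrl.get_state(); M=R.from_rotvec(s["tool_rot"]).as_matrix(); print(M.round(4))
E
```

```text
pot top (array([ 0.5226, -0.2124,  0.091 ]), array([0.0604, 0.0597, 0.0588, 0.06  ]), array([-108.5,  159.7,   71.8,  -18.7]))
pot sc (array([ 0.5226, -0.2123,  0.091 ]), array([0.0586, 0.0603, 0.0572, 0.061 ]), array([  71. ,  -19.9, -108.3,  161.5]))
[[ 0.53867957 -0.25143456  0.006     ]
 [ 0.55736019 -0.19386927  0.006     ]]
(array([ 0.5072, -0.1954,  0.006 ]), array([0.1959, 0.1964, 0.1933, 0.1953]), array([-100.5,  169. ,   79.2,  -10.2]))
pan (array([0.4773, 0.2382, 0.06  ]), array([0.1635, 0.1602, 0.1578, 0.1585]), array([ -76. , -167.8,  103.4,   14.2])) [[0.535 0.336 0.06 ]
 [0.575 0.177 0.06 ]
 [0.418 0.143 0.06 ]
 [0.381 0.297 0.06 ]]
rack [[0.692, 0.088, 0.05], [0.712, -0.069, 0.05], [0.761, 0.097, 0.05], [0.791, -0.063, 0.05]]
bottle [[0.628, 0.428, 0.13]]
beaker [[0.652, -0.439, 0.1]]
red1 [[0.704, -0.247, 0.05]]
red2 [[0.601, -0.001, 0.05]]
red3 [[0.299, -0.233, 0.05]]
blue [[0.461, -0.39, 0.05]]
[[ 4.094e-01 -8.000e-04  9.124e-01]
 [-9.124e-01  1.500e-03  4.094e-01]
 [-1.800e-03 -1.000e+00 -1.000e-04]]
```

The two views agree. The pot centre is about (0.523, -0.212) with a yaw of -18.7° (its y' axis at 71.3°). The pan is at (0.477, 0.238). The tool can't tilt, so this is the plan:
1. Tip the pot onto its side, gripping it near the base end and pivoting it between the pads.
2. Regrip near the mouth and pivot it upright.
3. Carry it to the pan.

First I'll go above the pot.

>>> drive_tool:
  increments: "-24 0 39 0 0;-24 0 39 0 0;-24 0 39 0 0;-24 0 39 0 0;-24 0 39 0 0;-24 0 39 0 0;-24 0 39 0 0;-24 0 39 0 0;-24 0 39 0 0;-25 0 39 0 0;0 0 0 -8 0;0 0 0 -8 0;0 0 0 -8 0;0 0 0 -8 0;0 0 0 -8 0;0 0 0 -7 0;0 0 0 0 0"
  squeeze: 3

```text
time: 2.22
position: [0.5229, -0.2135, 0.2221]
tool_rot: [-1.555, 0.26, -0.258]
ft_force: [-0.1, -0.6, 0.3]
grip_width: 0.999
```

```bash
cat > st.py <<'E'
from h import *
from bench import ctrl
import sys
def st(tgt=None):
    s=ctrl.get_state(); M=R.from_rotvec(s["tool_rot"]).as_matrix(); p=s["position"]
    print("t",round(s["time"],2),"tcp",p.round(4),"xang",np.degrees(np.arctan2(M[1,0],M[0,0])).round(2),"down",M[2,1].round(4),"F",s["ft_force"].round(2),"w",round(s["grip_width"]*87,1),"q",s["joint_positions"].round(2))
    if tgt is not None: print("tool delta mm",((np.array(tgt)-p)@M*1000).round(1))
    return s,M
if __name__=="__main__": st([float(a) for a in sys.argv[1:]] if len(sys.argv)>1 else None)
E
python3 st.py 0.5226 -0.2124 0.064
```

```text
t 2.23 tcp [ 0.5229 -0.2135  0.2221] xang -18.91 down -1.0 F [-0.14 -0.59  0.34] w 86.9 q [ 0.74  0.17 -0.44  1.65  0.07  1.34 -0.05]
tool delta mm [ -0.5 158.1   0.9]
```

>>> drive_tool:
  increments: "0 32 1 0 0;0 32 0 0 0;0 32 0 0 0;0 32 0 0 0;0 20 0 0 0;0 13 0 0 0;0 0 0 0 0;0 0 0 0 130;0 0 0 0 130;0 0 0 0 130;0 0 0 0 130;0 0 0 0 130;0 0 0 0 130;0 0 0 0 130"
  squeeze: 10

```text
time: 3.98
position: [0.5236, -0.2127, 0.062]
tool_rot: [-1.556, 0.258, -0.258]
ft_force: [-2.7, -0.2, 6.2]
grip_width: 0.695
```

```bash
python3 st.py
```

```text
t 3.98 tcp [ 0.5236 -0.2127  0.062 ] xang -18.84 down -1.0 F [-2.69 -0.24  6.17] w 60.4 q [ 0.71  0.31 -0.43  1.83  0.15  1.03 -0.11]
```

>>> drive_tool:
  increments: "0 -10 0 0 130;0 -10 0 0 130;0 0 -20 0 130;0 0 -20 0 130;0 0 0 0 130;0 8 0 0 130;0 6 0 0 130;0 4 0 0 130;0 2 0 0 130;0 0 0 0 130;0 0 0 0 130"
  squeeze: 10

```text
time: 5.35
position: [0.5109, -0.2499, 0.062]
tool_rot: [-1.555, 0.258, -0.258]
ft_force: [-1.4, 2.9, 4.8]
grip_width: 0.691
```

```bash
python3 st.py;  python3 - <<'E'
from bench import get_image
import cv2
a=get_image("scene")["img"][170:290,140:300,::-1]
cv2.imwrite("pics/s1.png",cv2.resize(a,None,fx=5,fy=5,interpolation=cv2.INTER_CUBIC))
E
```

```text
t 5.35 tcp [ 0.5109 -0.2499  0.062 ] xang -18.8 down -1.0 F [-1.45  2.92  4.8 ] w 60.1 q [ 0.76  0.31 -0.41  1.82  0.14  1.03 -0.03]
```

View pics/s1.png

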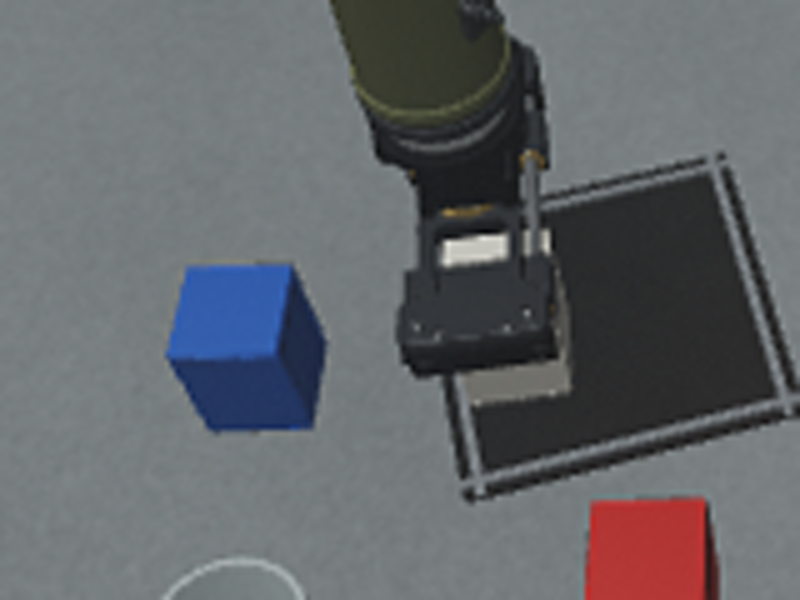

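>>> drive_tool:
  increments: "0 0 0 0 130;0 0 0 0 130;0 -1 7 0 130;0 -2 7 0 130;0 -1 7 0 130;0 0 7 0 130;0 0 7 0 130;0 0 7 0 130;0 0 0 0 130"
  squeeze: 3

```text
time: 6.52
position: [0.5245, -0.2098, 0.0655]
tool_rot: [-1.555, 0.257, -0.257]
ft_force: [0.1, -0.5, -1.8]
grip_width: 0.693
```

```bash
python3 st.py;  python3 - <<'E'
from bench import get_image
import cv2
a=get_image("scene")["img"][170:290,140:300,::-1]
cv2.imwrite("pics/s2.png",cv2.resize(a,None,fx=5,fy=5,interpolation=cv2.INTER_CUBIC))
E
```

```text
t 6.53 tcp [ 0.5245 -0.2098  0.0655] xang -18.76 down -1.0 F [ 0.11 -0.51 -1.81] w 60.3 q [ 0.71  0.3  -0.43  1.83  0.15  1.04 -0.11]
```

View pics/s2.png

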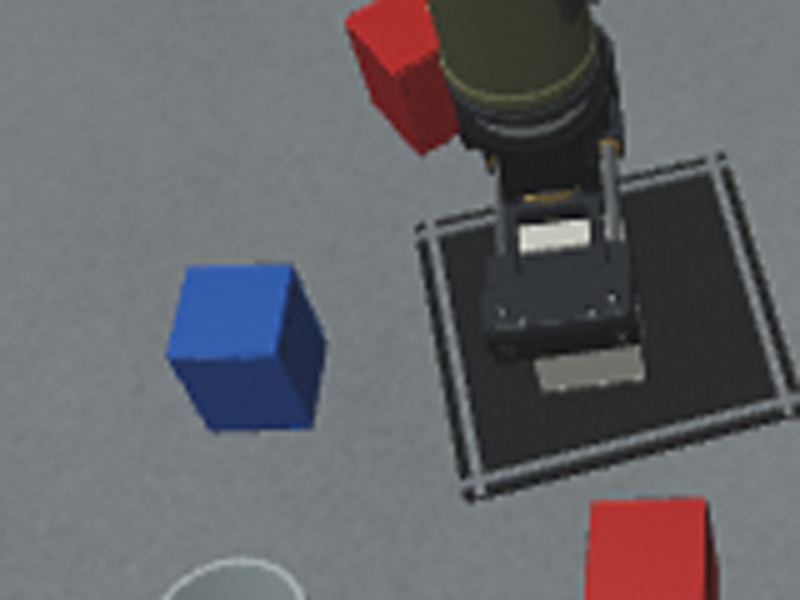

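>>> drive_tool:
  increments: "0 -8 0 0 130;0 0 -10 0 130;0 0 -10 0 130;0 0 0 0 130;0 5 0 0 130;0 5 0 0 130;0 2 0 0 130;0 0 0 0 130;0 0 0 0 60;0 0 0 0 0;0 0 0 0 0;0 0 0 0 0;0 0 0 0 0"
  squeeze: 4

```text
time: 8.2
position: [0.5178, -0.2296, 0.0616]
tool_rot: [-1.555, 0.258, -0.258]
ft_force: [0.0, 0.2, -0.1]
grip_width: 0.987
```

>>> drive_tool:
  increments: "0 -25 0 0 0;0 -35 0 0 0;0 -30 0 0 0;0 0 -25 0 0;0 0 -25 0 255;0 0 -20 0 255;0 0 0 0 255;0 0 0 0 255"
  squeeze: 10

```text
time: 9.2
position: [0.4956, -0.2947, 0.1514]
tool_rot: [-1.554, 0.257, -0.257]
ft_force: [-0.3, -0.0, 0.1]
grip_width: 0.63
```

```bash
python3 st.py;  python3 - <<'E'
from bench import get_image
import cv2
a=get_image("scene")["img"][170:290,140:300,::-1]
cv2.imwrite("pics/s3.png",cv2.resize(a,None,fx=5,fy=5,interpolation=cv2.INTER_CUBIC))
a=get_image("top")["img"][160:280,320:480,::-1]
cv2.imwrite("pics/t3.png",cv2.resize(a,None,fx=5,fy=5,interpolation=cv2.INTER_CUBIC))
E
```

```text
t 9.2 tcp [ 0.4956 -0.2947  0.1514] xang -18.77 down -1.0 F [-0.31 -0.03  0.13] w 54.8 q [ 0.83  0.24 -0.39  1.72  0.09  1.21  0.09]
```

View pics/s3.png

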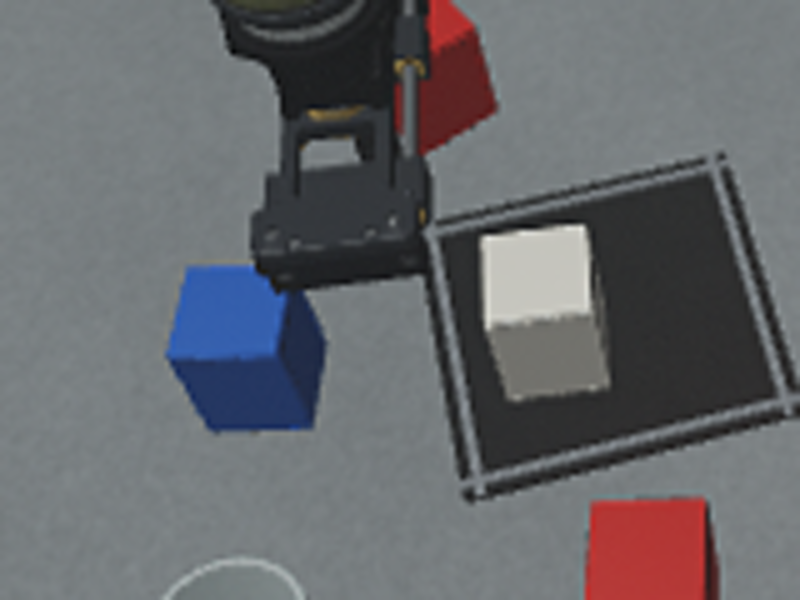

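View pics/t3.png

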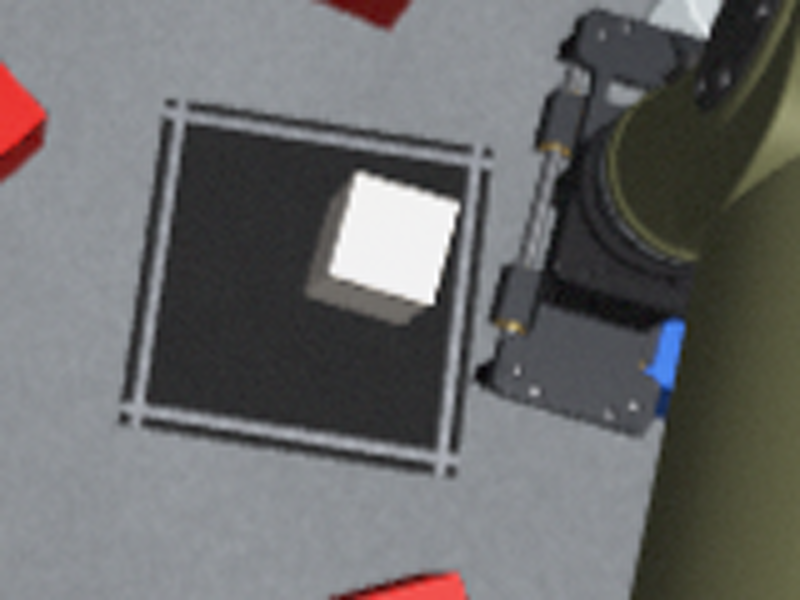

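>>> drive_tool:
  increments: "0 0 0 0 255;0 20 0 0 255;0 25 0 0 255;0 20 0 0 255;0 6 0 0 255;0 0 0 0 255;0 0 10 0 255;0 0 10 0 255;0 0 6 0 255;0 0 6 0 255;0 0 6 0 255;0 0 6 0 255;0 0 6 0 255;0 0 6 0 255"
  squeeze: 10

```text
time: 11.05
position: [0.5134, -0.2424, 0.0805]
tool_rot: [-1.555, 0.258, -0.258]
ft_force: [0.5, -0.6, -0.1]
grip_width: 0.003
```

```bash
python3 st.py;  python3 - <<'E'
from bench import get_image
import cv2
a=get_image("scene")["img"][170:290,140:300,::-1]
cv2.imwrite("pics/s4.png",cv2.resize(a,None,fx=5,fy=5,interpolation=cv2.INTER_CUBIC))
E
```

```text
t 11.05 tcp [ 0.5134 -0.2424  0.0805] xang -18.83 down -1.0 F [ 0.47 -0.6  -0.11] w 0.3 q [ 0.75  0.29 -0.41  1.81  0.13  1.07 -0.04]
```

View pics/s4.png

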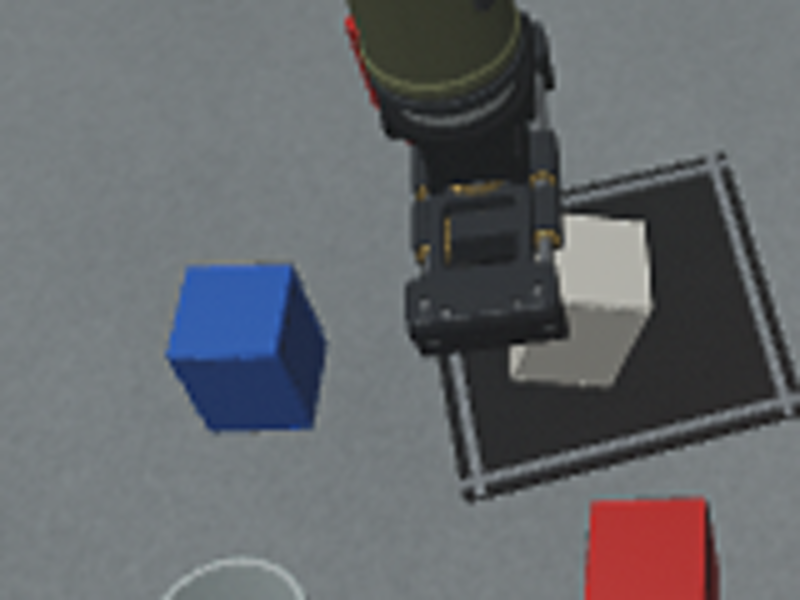

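It's tilting about 20° with the front edge stuck. I'll keep pushing slowly.

>>> drive_tool:
  increments: "0 0 4 0 255;0 0 4 0 255;0 0 4 0 255;0 0 4 0 255;0 0 4 0 255;0 0 4 0 255;0 0 2 0 255;0 0 0 0 255;0 0 0 0 255;0 0 0 0 255"

```text
time: 12.35
position: [0.5215, -0.2184, 0.0805]
tool_rot: [-1.555, 0.258, -0.258]
ft_force: [-0.1, 0.3, 0.0]
grip_width: 0.008
```

```bash
python3 st.py;  python3 - <<'E'
from bench import get_image
import cv2
a=get_image("scene")["img"][170:290,140:300,::-1]
cv2.imwrite("pics/s5.png",cv2.resize(a,None,fx=5,fy=5,interpolation=cv2.INTER_CUBIC))
E
```

```text
t 12.35 tcp [ 0.5215 -0.2184  0.0805] xang -18.85 down -1.0 F [-0.09  0.33  0.03] w 0.7 q [ 0.72  0.29 -0.43  1.82  0.13  1.07 -0.08]
```

View pics/s5.png

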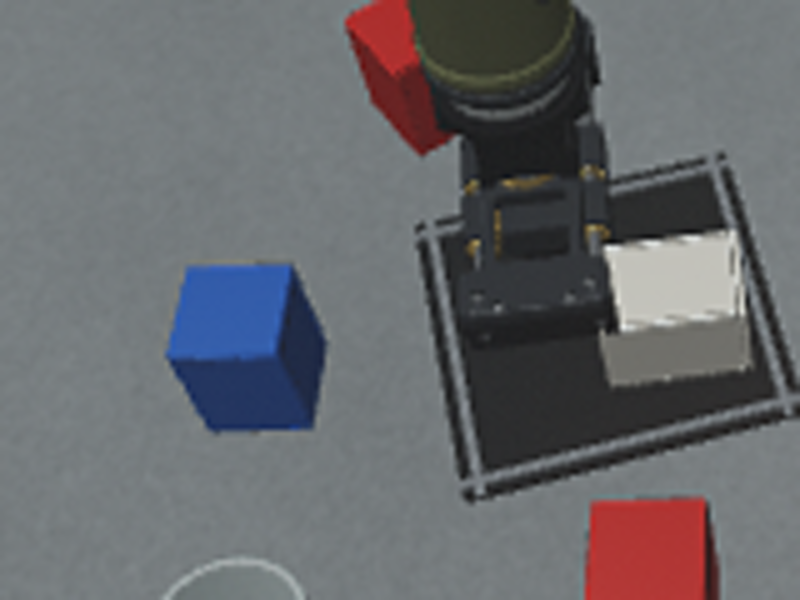

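>>> drive_tool:
  increments: "0 -40 -10 0 200;0 -50 -40 0 100;0 -40 -50 0 0;0 0 -30 0 0;0 0 0 0 0;0 0 0 0 0"

```text
time: 13.15
position: [0.4806, -0.3378, 0.2078]
tool_rot: [-1.554, 0.258, -0.257]
ft_force: [-0.2, 0.2, 0.3]
grip_width: 0.602
```

```bash
python3 st.py;  python3 - <<'E'
from bench import get_image
import cv2
a=get_image("scene")["img"];cv2.imwrite("pics/s6f.png",a[:,:,::-1]);a=a[200:270,230:325,::-1]
cv2.imwrite("pics/s6.png",cv2.resize(a,None,fx=8,fy=8,interpolation=cv2.INTER_CUBIC))
a=get_image("top")["img"];cv2.imwrite("pics/t6f.png",a[:,:,::-1]);a=a[170:260,335:435,::-1]
cv2.imwrite("pics/t6.png",cv2.resize(a,None,fx=6,fy=6,interpolation=cv2.INTER_CUBIC))
E
```

```text
t 13.15 tcp [ 0.4806 -0.3378  0.2078] xang -18.77 down -1.0 F [-0.17  0.21  0.28] w 52.4 q [ 0.88  0.22 -0.36  1.62  0.08  1.32  0.18]
```

View pics/s6.png

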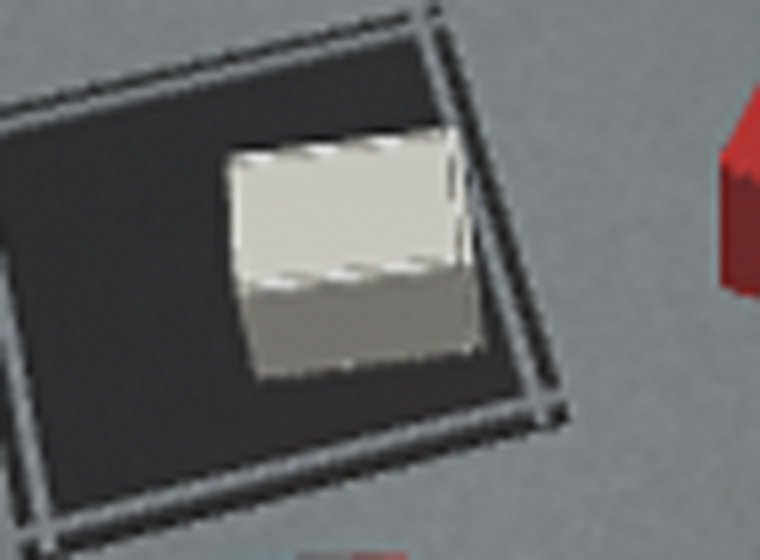

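View pics/t6.png

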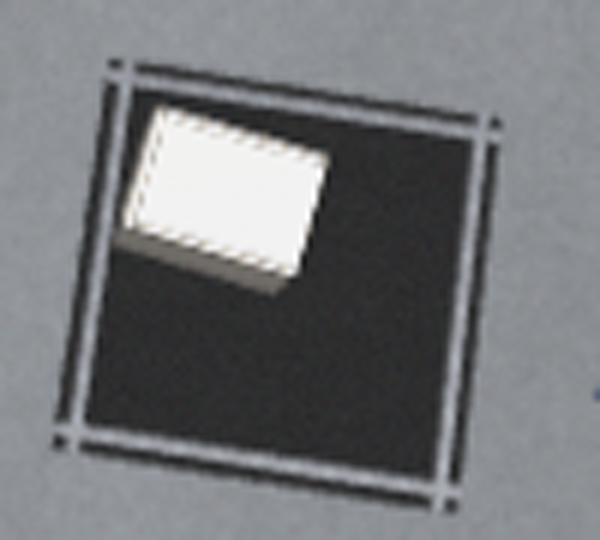

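Run:
```python
from h import *
P=ray("top",crop([(158,105),(329,155),(298,277),(124,226)],6,(335,170)),.066)
S=ray("scene",crop([(462,128),(229,157),(241,286),(474,262)],8,(230,200)),.066)
for Q in(P,S): print(sq(Q)); print((Q[[0,3]].mean(0)).round(4),(Q[[1,2]].mean(0)).round(4))
```

```text
(array([ 0.5423, -0.1624,  0.066 ]), array([0.0844, 0.061 , 0.085 , 0.0611]), array([-108.4,  162.4,   71.7,  -18.2]))
[ 0.5556 -0.1222  0.066 ] [ 0.5289 -0.2026  0.066 ]
(array([ 0.5399, -0.1605,  0.066 ]), array([0.0849, 0.0562, 0.0822, 0.0588]), array([-108.9,  -17.8,   69.4,  159.5]))
[ 0.5541 -0.1212  0.066 ] [ 0.5258 -0.1998  0.066 ]
```

```bash
python3 st.py 0.5293 -0.1985 0.019
```

```text
t 13.25 tcp [ 0.481  -0.3373  0.2079] xang -18.68 down -1.0 F [ 0.27  0.83 -0.6 ] w 60.7 q [ 0.88  0.22 -0.36  1.62  0.08  1.32  0.18]
tool delta mm [  1.4 189.  146.7]
```

>>> drive_tool:
  increments: "1 0 40 0 0;0 0 40 0 0;0 0 40 0 0;0 0 27 0 0;0 40 0 0 0;0 40 0 0 0;0 40 0 0 0;0 30 0 0 0;0 20 0 0 0;0 12 0 0 0;0 7 0 0 0;0 0 0 0 0;0 0 0 0 100;0 0 0 0 100;0 0 0 0 100;0 0 0 0 100;0 0 0 0 100"
  squeeze: 3

```text
time: 15.38
position: [0.5288, -0.2006, 0.0197]
tool_rot: [-1.556, 0.258, -0.258]
ft_force: [-0.2, -0.5, 2.5]
grip_width: 0.69
```

```bash
python3 st.py
```

```text
t 15.38 tcp [ 0.5288 -0.2006  0.0197] xang -18.83 down -1.0 F [-0.16 -0.47  2.55] w 60.1 q [ 0.69  0.36 -0.43  1.86  0.18  0.95 -0.16]
```

>>> drive_tool:
  increments: "0 -6 2 0 100;0 -7 4 0 100;0 -7 4 0 100;0 -6 5 0 100;0 0 0 0 100;0 0 0 0 100"
  squeeze: 3

```text
time: 16.12
position: [0.5334, -0.1863, 0.0452]
tool_rot: [-1.556, 0.258, -0.258]
ft_force: [1.1, -0.2, -2.4]
grip_width: 0.684
```

```bash
python3 st.py;  python3 - <<'E'
from bench import get_image
import cv2
a=get_image("scene")["img"][160:280,190:350,::-1]
cv2.imwrite("pics/s7.png",cv2.resize(a,None,fx=5,fy=5,interpolation=cv2.INTER_CUBIC))
E
```

```text
t 16.12 tcp [ 0.5334 -0.1863  0.0452] xang -18.83 down -1.0 F [ 1.1  -0.22 -2.35] w 59.5 q [ 0.67  0.33 -0.44  1.84  0.17  1.   -0.17]
```

View pics/s7.png

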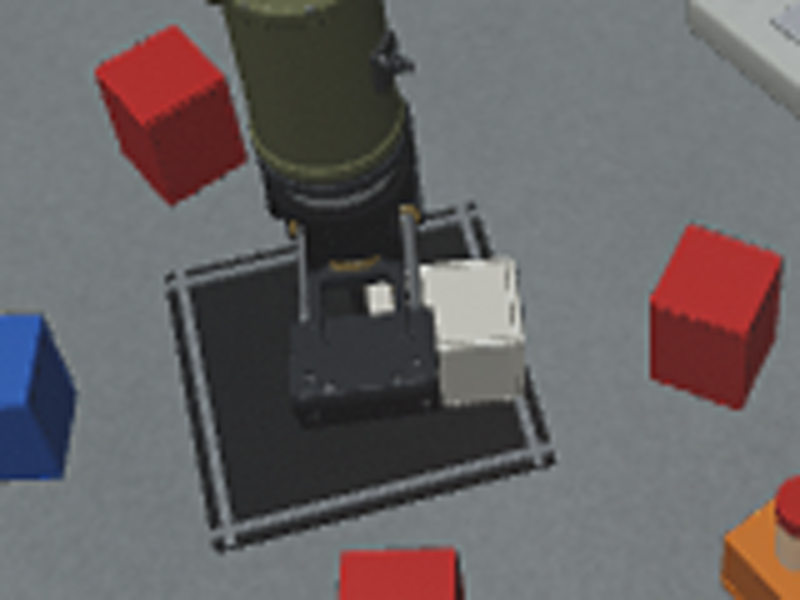

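```bash
cat >> h.py <<'E'
def potcorners(tcp,xang,tilt,gr,gz=0.0):
    """pot held at grasp pt; tilt deg of base below horizontal (90=upright mouth-up); gr=dist rim->grasp along axis. returns base4, rim4"""
    a=np.radians(xang); x=np.array([np.cos(a),np.sin(a),0]); y=np.array([-np.sin(a),np.cos(a),0]); z=np.array([0,0,1.])
    t=np.radians(tilt); ax=np.cos(t)*y-np.sin(t)*z; n=np.sin(t)*y+np.cos(t)*z
    g=np.array(tcp)+[0,0,.0187]-n*gz
    f=lambda d:[g+ax*d+sx*.03*x+sn*.03*n for sx,sn in((1,1),(1,-1),(-1,-1),(-1,1))]
    return np.array(f(.085-gr)),np.array(f(-gr))
E
python3 - <<'E'
from h import *
for t in (0,10,20,30):
    b,r=potcorners([.5334,-.1863,.0452],-18.8,t,.002)
    print(t,"minz",b[:,2].min().round(3),((proj("scene",b)-[190,160])*5).round(0).tolist())
E
```

```text
0 minz 0.034 [[519.0, 334.0], [525.0, 391.0], [513.0, 307.0], [507.0, 248.0]]
10 minz 0.02 [[528.0, 347.0], [515.0, 405.0], [504.0, 322.0], [516.0, 262.0]]
20 minz 0.007 [[531.0, 362.0], [501.0, 419.0], [491.0, 335.0], [519.0, 277.0]]
30 minz -0.004 [[530.0, 377.0], [484.0, 431.0], [474.0, 347.0], [518.0, 292.0]]
```

The grip holds the pot nearly rigid (about 4° droop). I'll loosen the fingers gradually, staying low over the mat.

>>> drive_tool:
  increments: "0 0 0 0 84;0 0 0 0 84;0 0 0 0 82;0 0 0 0 82;0 0 0 0 80;0 0 0 0 80"
  squeeze: 3

```text
time: 16.92
position: [0.5336, -0.1863, 0.0454]
tool_rot: [-1.555, 0.258, -0.258]
ft_force: [0.3, 0.4, -1.0]
grip_width: 0.696
```

```bash
python3 st.py;  python3 - <<'E'
from bench import get_image
import cv2
a=get_image("scene")["img"][160:280,190:350,::-1]
cv2.imwrite("pics/s8.png",cv2.resize(a,None,fx=5,fy=5,interpolation=cv2.INTER_CUBIC))
E
```

```text
t 16.93 tcp [ 0.5336 -0.1863  0.0454] xang -18.83 down -1.0 F [ 0.29  0.37 -0.98] w 60.6 q [ 0.67  0.33 -0.44  1.84  0.17  1.   -0.17]
```

View pics/s8.png

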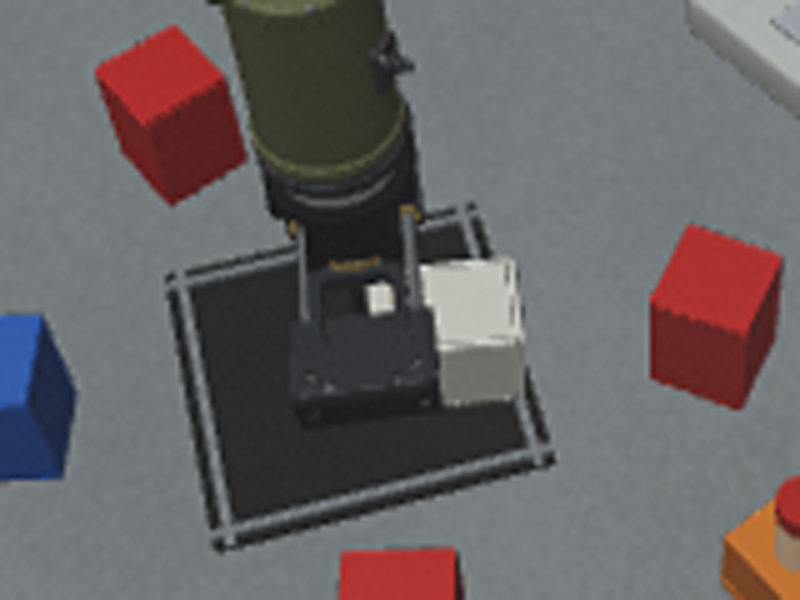

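>>> drive_tool:
  increments: "0 0 0 0 79;0 0 0 0 79;0 0 0 0 78;0 0 0 0 78;0 0 0 0 78"
  squeeze: 3

```text
time: 17.6
position: [0.5336, -0.1862, 0.0454]
tool_rot: [-1.555, 0.258, -0.258]
ft_force: [-0.5, 0.0, 0.2]
grip_width: 0.695
```

```bash
cat > pic.py <<'E'
import sys,cv2
from bench import get_image
n,f,y0,y1,x0,x1,s=sys.argv[1],sys.argv[2],*map(int,sys.argv[3:8])
a=get_image(n)["img"][y0:y1,x0:x1,::-1]
cv2.imwrite(f,cv2.resize(a,None,fx=s,fy=s,interpolation=cv2.INTER_CUBIC))
E
python3 st.py; python3 pic.py scene pics/s9.png 200 260 260 320 8
```

```text
t 17.6 tcp [ 0.5336 -0.1862  0.0454] xang -18.83 down -1.0 F [-0.52  0.03  0.16] w 60.4 q [ 0.67  0.33 -0.44  1.84  0.17  1.   -0.17]
```

View pics/s9.png

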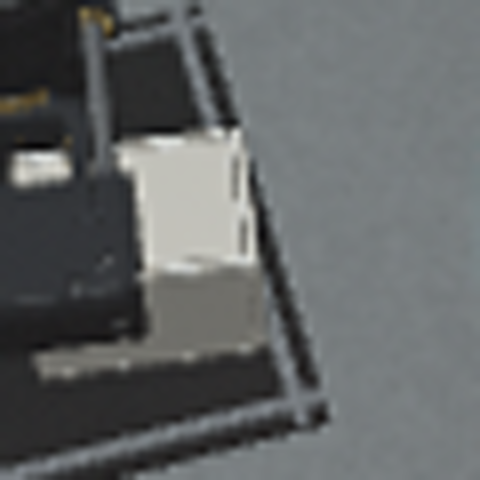

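Run:
```python
from h import *
S=ray("scene",crop([(240,131),(253,264)],8,(260,200)),.066); print(S.round(4)); m=S.mean(0); 
B=ray("scene",crop([(266,344),(40,375)],8,(260,200)),.006); print(B.round(4))
d=S[0]-S[1]; print(np.degrees(np.arctan2(d[1],d[0])),np.linalg.norm(d))
y=np.array([np.sin(np.radians(18.8)),np.cos(np.radians(18.8)),0]); print("base",m,"rim",m-.085*y)
t=np.array([.5336,-.1862,0]); print("rim s rel tcp",(m-.085*y-t)@y)
```

```text
[[ 0.5308 -0.1056  0.066 ]
 [ 0.5855 -0.1259  0.066 ]]
[[ 0.5827 -0.1232  0.006 ]
 [ 0.5562 -0.2024  0.006 ]]
159.63022685649182 0.058270779995521285
base [ 0.55814339 -0.11576     0.066     ] rim [ 0.53075081 -0.19622519  0.066     ]
rim s rel tcp -0.010408531336710165
```

>>> drive_tool:
  increments: "0 0 0 0 50;0 0 0 0 50;0 -4 -6 0 50;0 -3 -6 0 50;0 0 0 0 50;0 0 0 0 100;0 0 0 0 100;0 0 0 0 100;0 0 0 0 100;0 -5 1 0 100;0 -10 3 0 100;0 -10 4 0 100;0 -5 2 0 100;0 0 0 0 100"
  squeeze: 3

```text
time: 19.4
position: [0.5336, -0.1885, 0.0834]
tool_rot: [-1.557, 0.256, -0.259]
ft_force: [0.9, -1.3, 1.0]
grip_width: 0.691
```

```bash
python3 st.py; python3 pic.py scene pics/s10.png 180 260 230 330 8
```

```text
t 19.4 tcp [ 0.5336 -0.1885  0.0834] xang -18.81 down -1.0 F [ 0.94 -1.26  1.03] w 60.1 q [ 0.69  0.29 -0.45  1.81  0.14  1.07 -0.15]
```

View pics/s10.png

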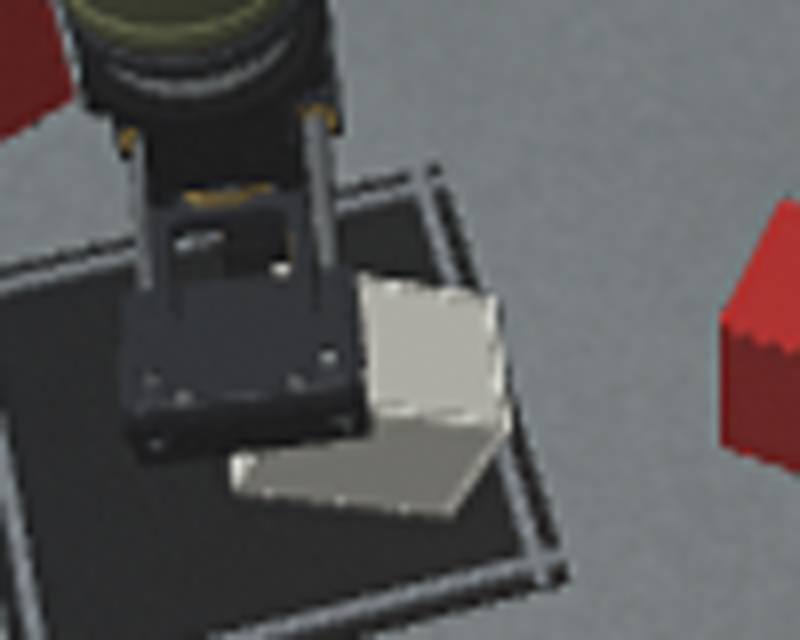

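>>> drive_tool:
  increments: "0 -5 5 0 100;0 -6 6 0 100;0 -5 6 0 100;0 -5 3 0 100;0 -4 0 0 100;0 0 0 0 100;0 0 0 0 100"
  squeeze: 3

```text
time: 20.32
position: [0.5392, -0.1695, 0.1072]
tool_rot: [-1.555, 0.258, -0.258]
ft_force: [-0.3, 0.5, -1.3]
grip_width: 0.688
```

```bash
python3 st.py; python3 pic.py scene pics/s11.png 180 260 230 330 8
```

```text
t 20.32 tcp [ 0.5392 -0.1695  0.1072] xang -18.86 down -1.0 F [-0.32  0.54 -1.26] w 59.9 q [ 0.67  0.26 -0.47  1.79  0.13  1.12 -0.17]
```

View pics/s11.png

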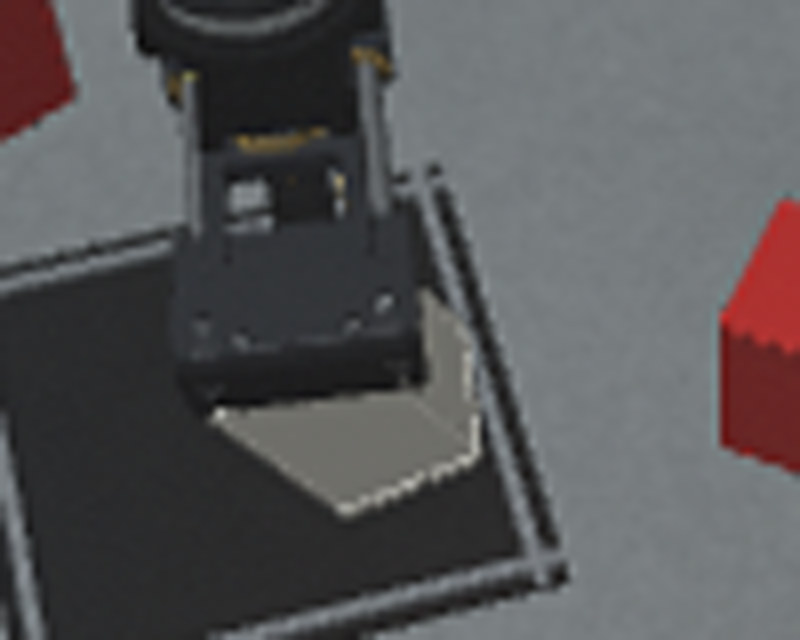

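>>> drive_tool:
  increments: "0 -10 0 0 100;0 -10 -5 0 100;0 0 -15 0 100;0 0 -15 0 100;0 0 -15 0 100;0 0 -5 0 100;0 0 0 0 100;0 0 0 0 100"
  squeeze: 4

```text
time: 21.38
position: [0.5219, -0.2205, 0.1274]
tool_rot: [-1.555, 0.257, -0.257]
ft_force: [-0.1, 0.1, -1.3]
grip_width: 0.688
```

```bash
python3 st.py; python3 pic.py scene pics/s12.png 180 260 220 320 8
```

```text
t 21.38 tcp [ 0.5219 -0.2205  0.1274] xang -18.78 down -1.0 F [-0.07  0.08 -1.34] w 59.8 q [ 0.74  0.24 -0.44  1.77  0.11  1.16 -0.06]
```

View pics/s12.png

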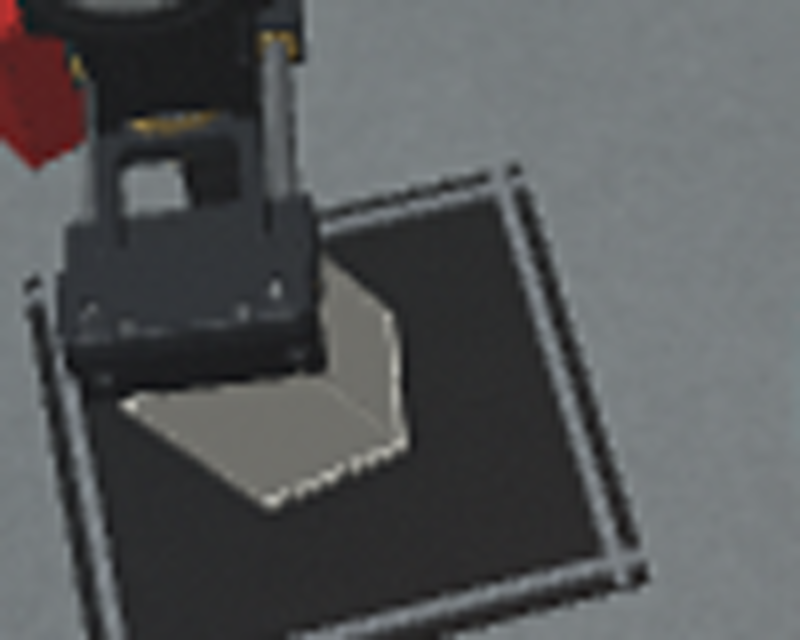

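Run:
```python
from h import *
obs=crop([(405,442),(270,507),(392,318),(122,405)],8,(220,180))
def f(p):
    b,r=potcorners([.5219,-.2205,.1274],-18.8,p[0],p[1],p[2])
    return (proj("scene",np.array([b[0],b[1],b[3],r[1]]))-obs).ravel()
s=least_squares(f,[50,.005,.02],x_scale=[10,.01,.01]); print(s.x,s.fun.round(2))
b,r=potcorners([.5219,-.2205,.1274],-18.8,*s.x); print(b.round(4),r.round(4))
```

```text
[ 6.31442747e+01 -1.07631113e-02  2.08148375e-02] [ 0.36  0.77 -0.51  0.19  0.42 -0.95 -0.23  0.08]
[[ 0.5669 -0.1815  0.0648]
 [ 0.5496 -0.2321  0.0377]
 [ 0.4928 -0.2128  0.0377]
 [ 0.5101 -0.1621  0.0648]] [[ 0.5545 -0.2178  0.1406]
 [ 0.5373 -0.2685  0.1135]
 [ 0.4805 -0.2491  0.1135]
 [ 0.4977 -0.1985  0.1406]]
```

>>> drive_tool:
  increments: "0 12 0 0 100;0 10 0 0 100;0 6 0 0 100;0 4 0 0 100;0 0 0 0 100;0 0 6 0 100;0 1 6 0 100;0 1 6 0 100;0 1 6 0 100;0 2 6 0 100;0 2 5 0 100;0 2 5 0 100;0 2 4 0 100;0 0 0 0 100;0 0 0 0 100"
  squeeze: 3

```text
time: 23.3
position: [0.5357, -0.18, 0.0842]
tool_rot: [-1.556, 0.258, -0.258]
ft_force: [-0.2, -0.6, -2.1]
grip_width: 0.687
```

```bash
python3 st.py; python3 pic.py scene pics/s13.png 180 260 220 320 8
```

```text
t 23.3 tcp [ 0.5357 -0.18    0.0842] xang -18.85 down -1.0 F [-0.24 -0.58 -2.15] w 59.8 q [ 0.67  0.29 -0.45  1.81  0.14  1.07 -0.16]
```

View pics/s13.png

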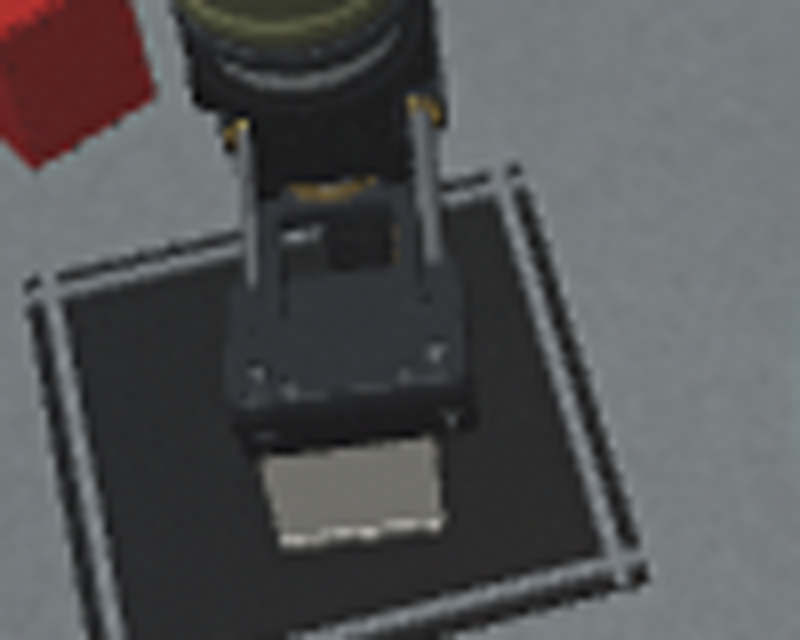

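The pot now stands mouth-up on the mat. I'll release it, retreat and measure before regripping at the centre.

>>> drive_tool:
  increments: "0 0 0 0 60;0 0 0 0 20;0 0 0 0 0;0 0 0 0 0;0 -35 0 0 0;0 -40 -30 0 0;0 -20 -50 0 0;0 0 -50 0 0;0 0 0 0 0"

```text
time: 24.48
position: [0.4912, -0.3084, 0.1795]
tool_rot: [-1.557, 0.265, -0.265]
ft_force: [-0.6, -0.1, 1.0]
grip_width: 0.995
```

```bash
python3 st.py; python3 pic.py scene pics/s14.png 190 260 220 315 8;python3 pic.py top pics/t14.png 170 260 335 435 6
```

```text
t 24.48 tcp [ 0.4912 -0.3084  0.1795] xang -19.33 down -1.0 F [-0.64 -0.09  0.96] w 86.6 q [ 0.84  0.22 -0.38  1.68  0.09  1.26  0.11]
```

View pics/s14.png

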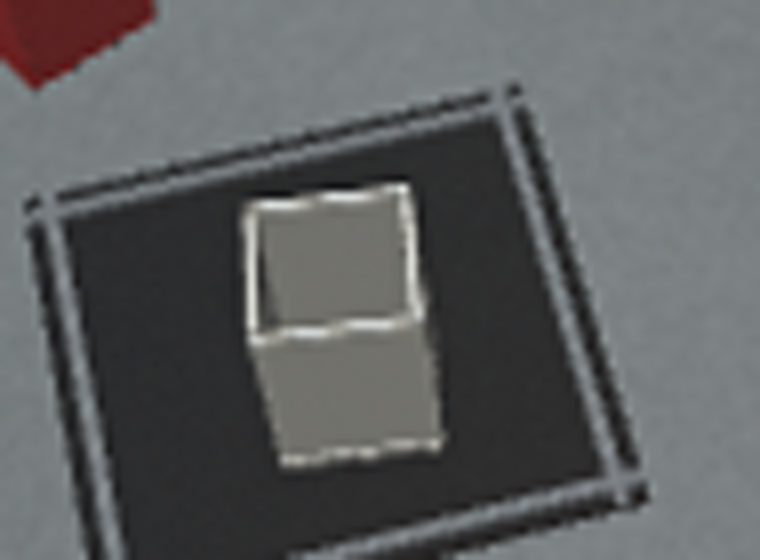

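View pics/t14.png

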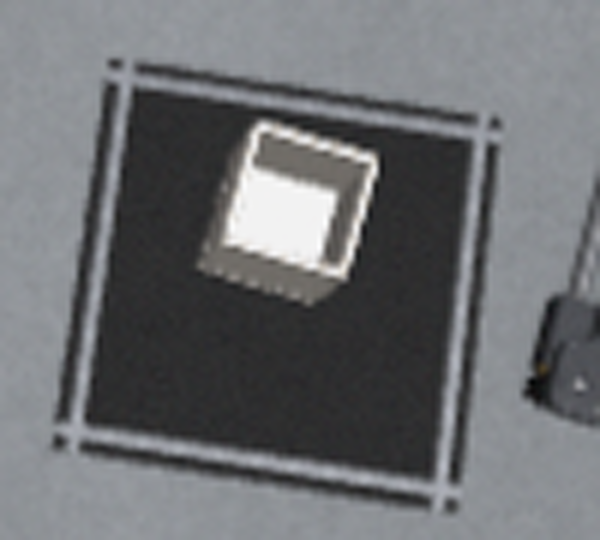

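Both views show the pot upright with its mouth up. The rim corners are at (257,122), (379,156), (345,280) and (222,245) in the top crop.

Run:
```python
from h import *
from st import st
P=ray("top",crop([(257,121),(380,156),(345,280),(221,246)],6,(335,170)),.091)
S=ray("scene",crop([(242,205),(410,185),(426,320),(254,343)],8,(220,190)),.091)
for Q in(P,S): print(sq(Q))
c=(sq(P)[0]+sq(S)[0])/2; c[2]=.050; print(c); st(c)
```

```text
(array([ 0.5319, -0.1923,  0.091 ]), array([0.059 , 0.061 , 0.0587, 0.0618]), array([-108. ,  160.7,   72.7,  -19. ]))
(array([ 0.5308, -0.1916,  0.091 ]), array([0.0597, 0.0586, 0.0593, 0.0594]), array([  70.8,  -17.8, -108.5,  162.7]))
[ 0.53135 -0.19195  0.05   ]
t 24.57 tcp [ 0.4937 -0.3027  0.1792] xang -18.91 down -1.0 F [ 0.57 -0.42 -0.36] w 86.8 q [ 0.84  0.22 -0.38  1.68  0.08  1.26  0.11]
tool delta mm [ -0.2 129.3 116.9]
```

>>> drive_tool:
  increments: "0 0 40 0 0;0 0 40 0 0;0 0 37 0 0;0 0 0 0 0;0 30 0 0 0;0 35 0 0 0;0 30 0 0 0;0 20 0 0 0;0 14 0 0 0;0 0 0 0 0;0 0 0 0 130;0 0 0 0 130;0 0 0 0 130;0 0 0 0 130;0 0 0 0 130;0 -20 0 0 130;0 -40 0 0 130;0 -50 0 0 130;0 0 0 0 130;0 0 0 0 130"
  squeeze: 10

```text
time: 27.08
position: [0.5313, -0.1919, 0.1606]
tool_rot: [-1.556, 0.258, -0.258]
ft_force: [-0.5, -0.8, -0.7]
grip_width: 0.687
```

```bash
python3 st.py .4773 .2382 .17; python3 pic.py scene pics/s15.png 130 270 200 360 5
```

```text
t 27.07 tcp [ 0.5313 -0.1919  0.1606] xang -18.83 down -1.0 F [-0.47 -0.84 -0.73] w 59.8 q [ 0.71  0.21 -0.46  1.73  0.1   1.22 -0.11]
tool delta mm [-189.9   -9.6  389.6]
```

View pics/s15.png

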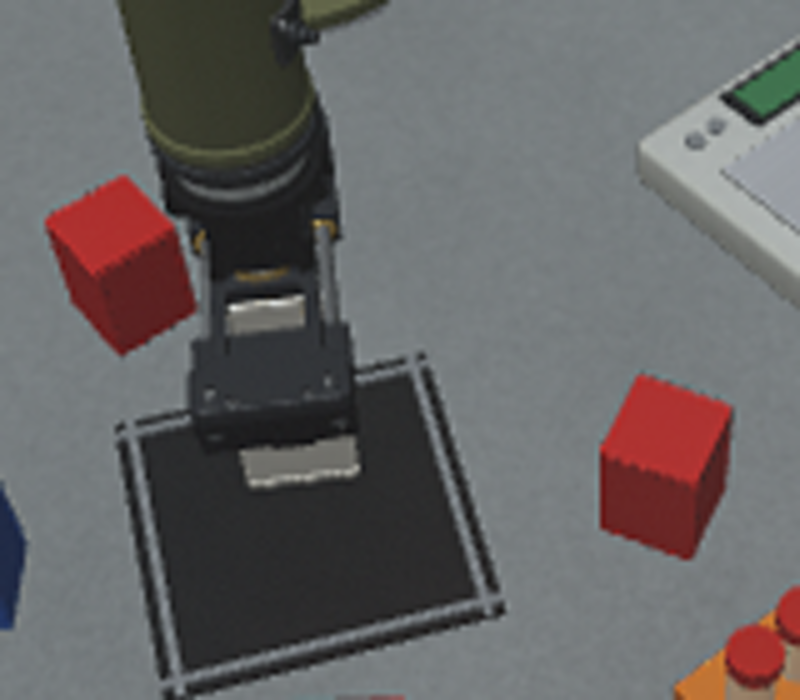

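>>> drive_tool:
  increments: "-6 -10 12 0 130;-10 -5 20 0 130;-15 0 31 0 130;-15 0 31 0 130;-15 0 31 0 130;-15 0 31 0 130;-15 0 31 0 130;-15 0 31 0 130;-15 0 31 0 130;-15 0 31 0 130;-15 0 31 0 130;-15 0 31 0 130;-12 0 25 0 130;-8 0 15 0 130;-4 0 8 0 130;0 0 0 0 130;0 0 0 0 130"
  squeeze: 10

```text
time: 29.25
position: [0.4778, 0.2377, 0.1753]
tool_rot: [-1.556, 0.259, -0.259]
ft_force: [-0.4, -0.8, -1.9]
grip_width: 0.686
```

```bash
python3 st.py .4773 .2382 .1046; python3 pic.py scene pics/s16.png 90 230 290 450 5;python3 pic.py top pics/t16.png 180 300 170 290 5
```

```text
t 29.25 tcp [0.4778 0.2377 0.1753] xang -18.88 down -1.0 F [-0.39 -0.82 -1.88] w 59.7 q [ 0.22  0.17 -0.8   1.78  0.13  1.24 -0.94]
tool delta mm [-0.6 70.7  0.3]
```

View pics/s16.png

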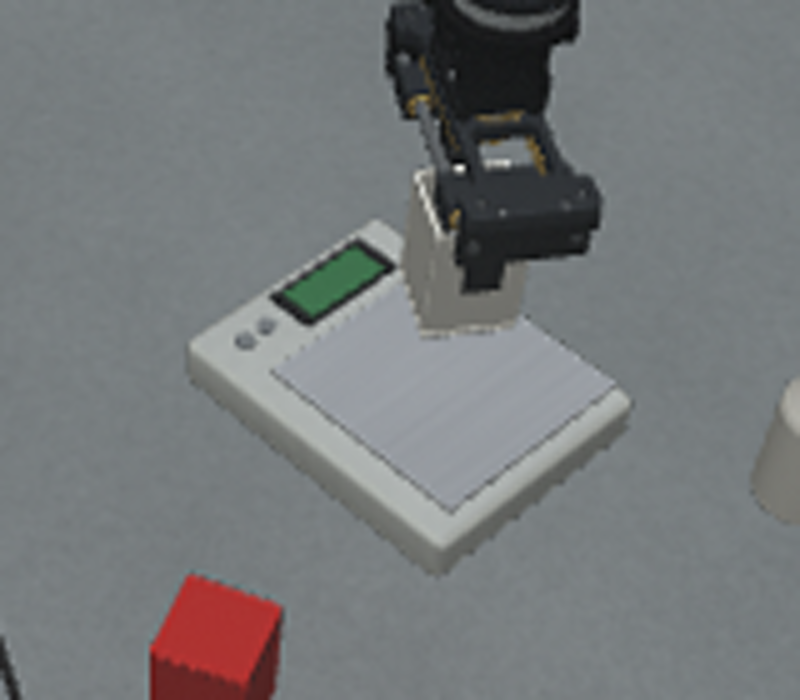

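Run:
```python
from h import *
P=ray("scene",crop([(272,371),(452,512),(618,382)],5,(290,90)),.06);print(P.round(4),P[[0,2]].mean(0).round(4),np.linalg.norm(P[0]-P[2]))
# expected base near corners
b,r=potcorners([.4778,.2377,.1753],-18.88,90,.0404)
print(((proj("scene",b)-[290,90])*5+2).round(0),b.round(3)[:, 2])
```

```text
[[0.4189 0.1427 0.06  ]
 [0.5741 0.182  0.06  ]
 [0.5324 0.3385 0.06  ]] [0.4757 0.2406 0.06  ] 0.22629057576038347
[[521. 310.]
 [425. 321.]
 [402. 253.]
 [495. 243.]] [0.149 0.149 0.149 0.149]
```

Run:
```python
from h import *
b,r=potcorners([.4778,.2377,.1753],-18.88,90,.0217)
print(((proj("scene",b)-[290,90])*5+2).round(0),b.round(4)[:, 2])
```

```text
[[516. 332.]
 [421. 342.]
 [399. 274.]
 [491. 264.]] [0.1307 0.1307 0.1307 0.1307]
```

>>> drive_tool:
  increments: "0 12 0 0 130;0 18 0 0 130;0 16 0 0 130;0 10 0 0 130;0 6 0 0 130;0 3 0 0 130;0 0 0 0 130;0 0 0 0 130"
  squeeze: 5

```text
time: 30.35
position: [0.478, 0.2387, 0.1108]
tool_rot: [-1.555, 0.257, -0.259]
ft_force: [0.0, 0.0, -1.5]
grip_width: 0.691
```

```bash
python3 st.py .4773 .2382 .1046; python3 pic.py scene pics/s17.png 100 200 320 420 7
```

```text
t 30.35 tcp [0.478  0.2387 0.1108] xang -18.83 down -1.0 F [ 0.02  0.02 -1.53] w 60.1 q [ 0.2   0.24 -0.79  1.85  0.19  1.12 -0.99]
tool delta mm [-0.5  6.2 -0.7]
```

View pics/s17.png

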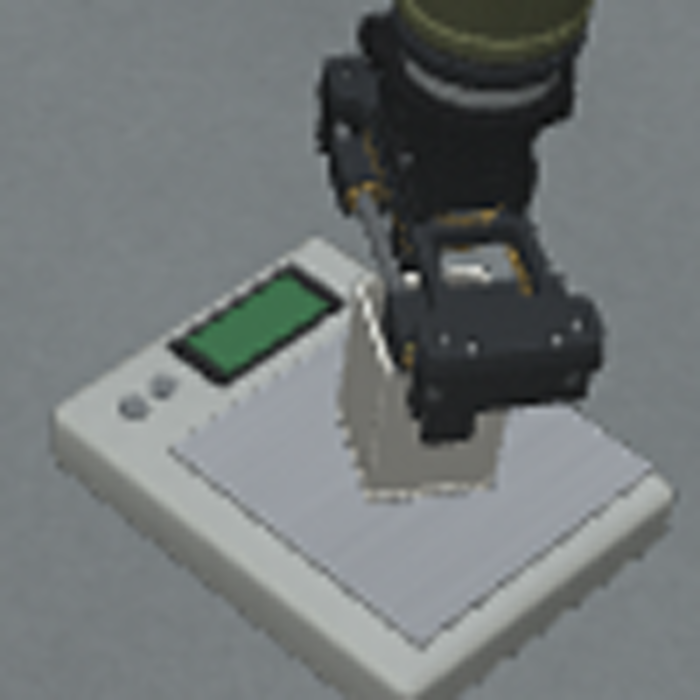

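Still carrying the weight (-1.5 N), with about 6 mm to go. I'll lower in small steps.

>>> drive_tool:
  increments: "0 2 0 0 130;0 2 0 0 130;0 1 0 0 130;0 0 0 0 130;0 0 0 0 130"
  squeeze: 5

```text
time: 31.02
position: [0.4778, 0.2385, 0.1054]
tool_rot: [-1.555, 0.258, -0.258]
ft_force: [-0.6, -0.6, -1.0]
grip_width: 0.69
```

>>> drive_tool:
  increments: "0 1 0 0 130;0 0 0 0 130;0 0 0 0 130"

```text
time: 31.4
position: [0.4778, 0.2386, 0.1048]
tool_rot: [-1.555, 0.258, -0.258]
ft_force: [-1.8, -0.9, 4.5]
grip_width: 0.691
```

>>> drive_tool:
  increments: "0 0.5 0 0 130;0 0 0 0 130;0 0 0 0 130"

```text
time: 31.78
position: [0.4779, 0.2387, 0.1045]
tool_rot: [-1.555, 0.258, -0.258]
ft_force: [-1.5, -0.5, 5.2]
grip_width: 0.69
```

Contact came at the predicted height with about 5 N. I'll release slowly and back straight up.

>>> drive_tool:
  increments: "0 0 0 0 85;0 0 0 0 78;0 0 0 0 70;0 0 0 0 50;0 0 0 0 20;0 0 0 0 0;0 0 0 0 0;0 -8 0 0 0;0 -20 0 0 0;0 -30 0 0 0;0 -40 0 0 0;0 0 -40 0 0;0 0 -60 0 0;0 0 -50 0 0;0 0 0 0 0;0 0 0 0 0"
  squeeze: 3

```text
time: 33.78
position: [0.4299, 0.0974, 0.2032]
tool_rot: [-1.555, 0.256, -0.259]
ft_force: [-0.4, 0.1, 0.3]
grip_width: 1.003
```

```bash
python3 st.py; python3 pic.py scene pics/s18.png 100 200 320 420 7; python3 pic.py top pics/t18.png 180 300 170 290 5; python3 pic.py scene pics/s18f.png 0 400 0 640 1
```

```text
t 33.77 tcp [0.4299 0.0974 0.2032] xang -18.81 down -1.0 F [-0.38  0.15  0.26] w 87.3 q [ 0.45 -0.12 -0.68  1.95 -0.08  1.29 -0.53]
```

View pics/s18.png

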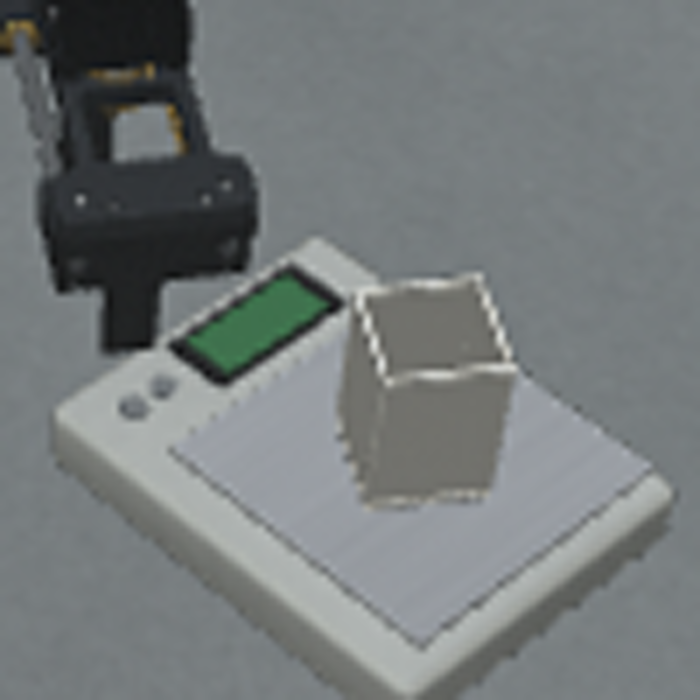

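View pics/t18.png

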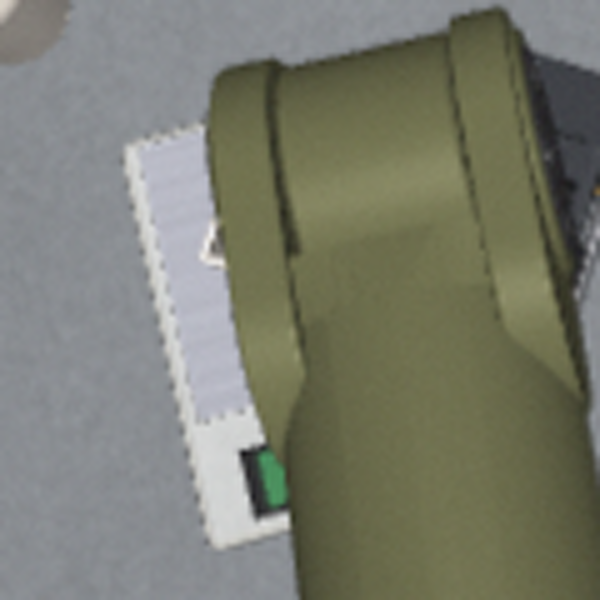

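View pics/s18f.png

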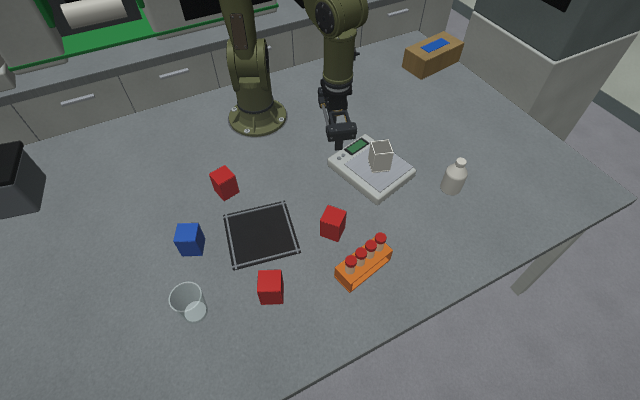

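Run:
```python
from h import *
S=ray("scene",crop([(352,287),(482,275),(516,368),(388,383)],7,(320,100)),.145); print(sq(S))
B=ray("scene",crop([(365,505),(490,492)],7,(320,100)),.06); print(B.round(4))
c=sq(S)[0]; print("off pan mm",((c[:2]-[.4773,.2382])*1000).round(1))
from bench import workorder; print(workorder.close_job())
```

```text
(array([0.4763, 0.2391, 0.145 ]), array([0.0598, 0.0593, 0.0575, 0.0611]), array([  69.9,  -19.5, -108.4,  162.6]))
[[0.4907 0.2046 0.06  ]
 [0.5107 0.2603 0.06  ]]
off pan mm [-1.   0.9]
the job is handed in; nothing more can be done
None
```

The pot is standing mouth-up on its base in the middle of the weighing pan, and I handed the job in at about 34 s of the 69 s allowed.

**How it was turned:** The tool can't tilt.
1. I tipped the pot onto its side on the mat with the closed fingers.
2. I gripped it lightly at the upper rim corner and lifted, so the base swung down.
3. I stood it on the mat, gripped it again at its middle, carried it to the balance, and lowered it in small steps.

**What didn't work at first:** Pivoting the pot in a firm grip at its base end failed, because it moved rigidly with the fingers. A first lift at the mouth end also failed: the pads held it level, and it dropped back onto the mat when I loosened them.

**Last checks:**
- **Position:** In the scene camera, the rim centre is about 1.3 mm from the pan centre. The rim measures about 60 mm square at the height expected for a pot standing on the pan, so the pot is upright.
- **Set-down:** It touched the pan at the predicted height, with about 5 N on the wrist (limit 30 N on the balance).
- **Robot:** The gripper was open and clear of everything, with about zero force.
- **Bystanders:** The rack, bottle and beaker look unmoved in the scene picture.
- **Not confirmed:** The arm hid most of the pot from the top camera, so the final position comes from the scene camera alone. The two cameras had agreed to within about 3 mm earlier.

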